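# Stack the slide boxes square on the column

### The job

Stack the slide boxes lid up on the column that stands on the aluminium base plate: first put the box that lies flat on the bench squarely onto the column, so that its foot drops fully between the corner brackets of the lid below. Only then lift the other box out of its upright holder, lay it down flat on the bench, lid up, and let go; take it again by its sides and nest it in the same way on top of the column. Drop nothing, and leave the bottom box in its place and everything else on the bench where it stands.

Things in the scene. Friction and masses are not known exactly. Their poses are not given: they have to be found in the camera images.
- dock: fixed aluminium base plate 96 x 134 x 5 mm on the bench with the same four corner brackets on top (4 mm high); the column stands on it. Origin: centre of its underside; its long side is its y
- base_box: grey slide box, 60 (own x) x 98 (own y) x 40 mm high (own z, to the lid). From below: foot 48 x 86 mm, 4 mm high; plain body 60 x 98 mm, 4 to 36 mm up; on the flat lid, four raised L-shaped corner brackets 4 mm high and wide, 20 mm long, open between. Origin: centre of foot's underside, about 0.2 kg. Already nested on the dock, underside 5 mm up
- flat_box: same box as base_box, same size and axes, lying alone flat on the bench, lid up. A foot drops between the brackets below with 2 mm play each way, either way round; nested boxes are 36 mm apart. Nothing else stands within 85 mm of its centre: once it is stacked, its place is room to lay the other down
- holder: fixed white upright holder: floor plate 64 x 120 mm, 5 mm thick, two side walls 112 mm long (along its y) with 45 mm clear between them (along its x), and end walls 104 mm apart, all rising to 25 mm above the bench. Origin: centre of its underside
- upright_box: same box as base_box, same size and axes, standing on a long edge on the holder's floor (5 mm above the bench), top edge 65 mm above the bench. Its own x points down; its lid (own z) faces the holder's +x, level. At the middle of its length it is 36 mm thick from lid panel to foot. Tilted over by more than about 35 degrees, it comes to lie by itself
- jar: bystander: small amber glass jar, 48 mm across, 55 mm high. Origin: centre of its underside
- mailer: bystander: thin white slide mailer lying flat, 32 x 82 x 12 mm. Origin: centre of its underside
- dish: bystander: clear round culture dish with lid, 94 mm across, 16 mm high. Origin: centre of its underside
- timer: bystander: white bench timer lying flat, 55 x 70 x 17 mm. Origin: centre of its underside
- dropper: bystander: white dropper bottle, 36 mm across, 70 mm high. Origin: centre of its underside
- pot: bystander: clear specimen pot with yellow cap, 54 mm across, 60 mm high. Origin: centre of its underside
Things that resemble listed ones, but are neither listed nor needed, are in the scene too. What is shaped like the flat_box but yellow is not meant. What is shaped like the upright_box but orange is not meant.

How it is judged:
On the way, in this order (a step that is already met when the one before it is completed fails the run):
1. the flat box is nested on the column, lid up, and let go (z of flat_box in the frame of base_box between 0.034 and 0.038 m and horizontal distance between flat_box and base_box below 0.0045 m and angle between the x axis of flat_box and the x axis of base_box, either way round below 0.09 rad and angle between flat_box's own z axis and vertical below 0.06 rad and contact force between the fingers and flat_box below 0.1 N), for 0.2 s.
2. the box from the holder lies flat on the bench, lid up, and is let go (height (world z) of upright_box below 0.006 m and angle between upright_box's own z axis and vertical below 0.06 rad and contact force between the fingers and upright_box below 0.1 N), for 0.2 s.
At the end, for the whole second after the job is handed in: Base plate, bottom box, flat box and holder box form one nested column in that order: each lid up (0.06 rad), 36 mm (within 2 mm) above the box below, centred within 4.5 mm, square within 0.09 rad (either way round), released and at rest (all of step 1 and z of upright_box in the frame of flat_box between 0.034 and 0.038 m and horizontal distance between upright_box and flat_box below 0.0045 m and angle between the x axis of upright_box and the x axis of flat_box, either way round below 0.09 rad and z of base_box in the frame of dock between 0.003 and 0.007 m and horizontal distance between base_box and dock below 0.0045 m and angle between the x axis of base_box and the x axis of dock, either way round below 0.09 rad and angle between each of base_box, upright_box's own z axis and vertical below 0.06 rad and contact force between the fingers and base_box below 0.1 N and linear speed of each of base_box, flat_box, upright_box below 0.03 m/s and angular speed of each of base_box, flat_box, upright_box below 0.2 rad/s and contact force between the fingers and upright_box below 0.1 N); the robot touches nothing.
It fails at once if a box is dropped (falls freely by more than about 25 mm) ((contact force between the fingers and flat_box below 0.1 N and linear speed of flat_box above 0.7 m/s) or (contact force between the fingers and upright_box below 0.1 N and linear speed of upright_box above 0.7 m/s)).
It fails at once if the bottom box leaves its place (more than 12 mm) (distance of base_box from where it was at the start of the episode above 0.012 m).
It fails at once if a bystander is moved by more than 20 mm or tipped (distance of any of jar, mailer, dish, timer, dropper, pot from where it was at the start of the episode above 0.02 m or angle between any of jar, mailer, dish, timer, dropper, pot's own z axis and vertical above 0.3 rad).
It also fails if it takes over 72 s, if anything falls off the work surface, if the arm or the gripper's body presses on something with over 40 N, if the wrist force passes 120 N, or if a joint passes its speed limit or range.

### The arm

A 7-joint arm with a two-finger parallel gripper is mounted at the origin on the work surface. World frame = base frame: x ahead of the robot, y to its left, z up, the work surface at z = 0. Lengths are in m, angles in rad, forces in N, time in s.
With the tool pointing down it reaches from about 0.425 to 0.875 m from the base axis. Payload 4.7 kg.
Tool frame: the origin (TCP) lies midway between the tips of the shut fingers; the grasp point (between the pads) lies 19 mm behind it; z points along the fingers, y is the line along which they close (so a half turn about z gives the same grasp; the last joint's range is limited). The gripper opens to 87 mm and grips with 3 to 60 N. Pads are 19 mm wide; open, the fingers measure 117 mm over their backs; the gripper's body (75 mm by 190 mm) begins 51 mm behind the grasp point.
Start: joints at [1.303, 0.321, -0.07, 1.45, 0.023, 1.371, -0.057], TCP at [0.181, -0.624, 0.185] pointing down, gripper open.
Joint ranges: [-2.86, 2.86], [-0.3, 2.09], [-1.38, 1.24], [0.06, 2.45], [-1.56, 4.7], [0.09, 2.05], [-2.69, 2.69]. Speed limits (rad/s): [2.57, 2.57, 3.14, 3.14, 3.14, 3.14, 3.14].

### API

Orientations are given as a rotation vector (axis times angle).
In Python, from bench import ctrl gives the robot as it stands. The module is installed in compiled form; this text tells all that it offers.
- The arm moves only by the shell command python3 -m handwheel 'ROWS' [FORCE]. ROWS is JSON, a list of rows, each a list of 7 numbers: the finger opening in m, from 0 to 0.087, then the shift along the tool's x, y, z in m, then the turn, a rotation vector about the tool's x, y, z in degrees. A call has 1 to 12 rows; each row shifts and turns the commanded pose from where the row before left it, along the tool's axes as they then stand; what a row does not reach is not made up. A row lasts 1/8 s, in which the tool goes at most 62.5 mm and 10.7 degrees, less where a joint would pass 70% of its speed; a pose out of reach is approached as far as the arm can. A call is refused whole if a number of a shift passes 0.0625 or a number of a turn 10.7, either way. A call with a gripper value outside its range is refused whole. The fingers move at their own pace and stop on an object; FORCE is the grip in N (left out, the last holds). Time passes only in rows, so rows that do not move let the fingers close. It gives the time, the measured TCP pose, the force, the opening and the grip force at its end, in the units of the state.
- ctrl.get_state(): the state, without advancing time (a new reading comes with each control period).
- ctrl.get_image(name): name is "side" or "top"; returns (picture, depth): 384x512x3 uint8, blue, green, red; 384x512 float32, m along the optical axis (not along the pixel's ray), 0 where there is no reading.
- ctrl.camera_info(name): a dict with "intrinsics" (3x3 intrinsics, pixels), "D" ([k1, k2, p1, p2, k3] as OpenCV has them; the pictures are not rectified), "R" (3x3) and "t" (3): a world point X has camera coordinates R X + t. Camera axes: x right, y down, z forward; pixel columns grow to the right and rows downward; lengths in m; the calibration is good to about 2 mm. A picture is of the moment at which its call begins. camera_info takes no time and is no camera call.
- ctrl.close_job(): hands the job in; it is judged then, once.
The state is a dict: "time": time; "joint_positions": joint angles; "qd": joint speeds; "joint_torque": joint torques, N m; "position": TCP position; "tool_rot": TCP orientation; "ft_force": force on the tool from outside, world axes, zero at the start; "torque": the same for the moment, N m; "grip_width": opening from 0.0 (shut) to 1.0 (fully open); "grip_force": force on a finger pad.
Only numpy, scipy, OpenCV 4.12 (cv2) and the standard library are available. Lean on these libraries where they do the work, as an engineer would, in place of code of your own. Each camera call takes 0.05 s, during which the arm holds its last target. There are 200 camera calls.

## Working session

There is one attempt and no reset: what is moved stays moved. The work goes in short steps, Python scripts to look and compute and a shell command to move; the robot and the scene stay as the last step left them, time stands still between calls to the robot, and variables do not carry over. Pictures are saved under pics/ and viewed, at most 10 in all, crops included, and the job is handed in when it is done.

```bash
mkdir -p pics
cat > h.py <<'E'
import numpy as np, cv2
from bench import ctrl
from scipy.spatial.transform import Rotation as Rot
def cloud(name):
    im,d=ctrl.get_image(name); c=ctrl.camera_info(name)
    K=np.array(c["intrinsics"]);D=np.array(c["D"]);R=np.array(c["R"]);t=np.array(c["t"])
    h,w=d.shape; u,v=np.meshgrid(np.arange(w),np.arange(h))
    p=cv2.undistortPoints(np.stack([u,v],-1).reshape(-1,1,2).astype(float),K,D).reshape(h,w,2)
    P=np.dstack([p[...,0]*d,p[...,1]*d,d])
    W=(P-t)@R; W[d==0]=np.nan
    return im,d,W
def st():
    s=ctrl.get_state(); return s
E
python3 - <<'E'
from h import *
for n in("top","side"):
    im,d,W=cloud(n); cv2.imwrite(f"pics/{n}0.png",im); np.savez(f"{n}0.npz",im=im,W=W)
    c=ctrl.camera_info(n);R=np.array(c["R"]);print(n,-R.T@np.array(c["t"]),R[2],np.array(c["intrinsics"])[0,0])
s=st();print(s["position"],s["tool_rot"],Rot.from_rotvec(s["tool_rot"]).as_matrix().round(3),s["time"])
E
```

```text
top [0.3681239  0.02117561 1.1528722 ] [ 0.16898044 -0.02189557 -0.98537617] 388.9311477326307
side [0.46247073 0.63910185 0.50229718] [ 0.1281358  -0.80882861 -0.57391419] 362.1602990615606
[ 0.18055487 -0.62385498  0.18439081] [-3.10882494e+00 -4.40986629e-01  5.31574346e-04] [[ 0.961  0.278 -0.001]
 [ 0.278 -0.961  0.002]
 [-0.    -0.002 -1.   ]] 0.1
```

View pics/top0.png

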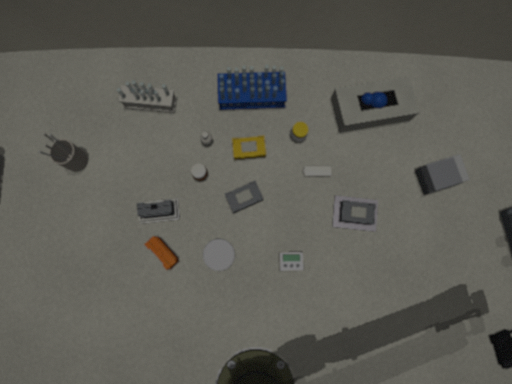

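View pics/side0.png

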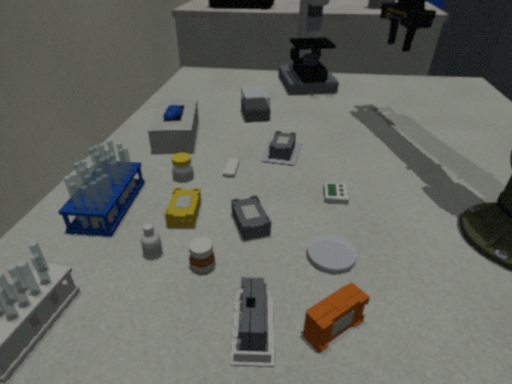

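The top view shows the flat box at (244,196), the column at (357,212), the holder with the upright box at (156,209), the yellow decoy at (249,147) and the orange one at (161,252). In the side view they are at (250,216), (283,147) and (253,312).

Run:
```python
from h import *
T=np.load("top0.npz");S=np.load("side0.npz")
def rect(W,m,name):
    P=W[m]; r=cv2.minAreaRect((P[:,:2]*1000).astype(np.float32)); print(name,len(P),np.round(r[0],1),np.round(r[1],1),round(r[2],1),"z",np.nanpercentile(P[:,2],[5,50,95]).round(4))
for nm,D in(("top",T),("side",S)):
    W=D["W"];im=D["im"].astype(int)
    print(nm)
    bench=W[(W[...,2]<0.004)&(W[...,2]>-.01)]; print("bench z",np.nanmedian(bench[:,2]))
    with np.errstate(invalid="ignore"):
        m=((W[...,2]>.012)&(W[...,2]<.3)&(np.abs(W[...,1])<.45)&(W[...,0]>.25)&(W[...,0]<.85)).astype(np.uint8)
    n,l,s,c=cv2.connectedComponentsWithStats(m)
    for i in range(1,n):
        if s[i,4]>40:
            k=l==i; zt=np.nanpercentile(W[...,2][k],90)
            rect(W,k,f"{c[i].round()} all")
            rect(W,k&(W[...,2]>zt-.007)&(W[...,2]<zt+.006),"    top")
big=lambda im,x,y,w,h,f:cv2.convertScaleAbs(cv2.resize(im[y:y+h,x:x+w],None,fx=f,fy=f,interpolation=cv2.INTER_CUBIC),alpha=1.6)
a=big(T["im"],125,170,140,95,4); b=big(S["im"],210,260,100,110,5); 
cv2.imwrite("pics/c1.png",a[:, :560]);cv2.imwrite("pics/c2.png",b)
```

```text
top
bench z 8.155375566608211e-05
[147. 100.] all 825 [834.2 340.2] [166.3  32.7] 89.4 z [0.0131 0.0611 0.1164]
    top 75 [839.9 339.6] [ 19.8 140.6] 0.0 z [0.104  0.1104 0.1158]
[249.  99.] all 935 [839.  17.] [ 24.3 204.8] 0.8 z [0.0131 0.0606 0.1178]
    top 85 [845.2  29.3] [ 11.2 161. ] 1.9 z [0.1058 0.112  0.1168]
[368. 111.] all 2104 [ 821.8 -347.8] [ 94.7 209.4] 10.5 z [0.0246 0.0752 0.0935]
    top 201 [ 819.6 -349.9] [ 80.  205.7] 9.7 z [0.0796 0.0851 0.092 ]
[299. 132.] all 286 [ 747.5 -125.5] [48.5 48. ] 29.1 z [0.0199 0.0589 0.0632]
    top 188 [ 748.8 -124.2] [44.9 45. ] 88.5 z [0.0567 0.0603 0.0634]
[206. 139.] all 137 [722.3 152.6] [30.8 34.1] 35.3 z [0.0197 0.0459 0.0716]
    top 29 [724.  154.3] [14.1 16.7] 31.7 z [0.0668 0.0701 0.0734]
[249. 147.] all 715 [700.5  24.7] [61.7 98.2] 6.1 z [0.0255 0.0368 0.0411]
    top 635 [700.5  24.7] [61.7 98.2] 6.1 z [0.0341 0.0371 0.0413]
[199. 172.] all 245 [620.2 170.1] [44.7 44.8] 81.2 z [0.02   0.0546 0.0583]
    top 176 [621.4 171.3] [41.3 41.6] 2.7 z [0.0522 0.0557 0.0585]
[318. 170.] all 148 [ 633.4 -184.5] [31.9 76.5] 3
[... 2492 characters left out ...]
837. 335.] [148.8  35.2] 86.1 z [0.0131 0.0599 0.1143]
    top 343 [837.1 321.3] [20.5 99.1] 3.2 z [0.1016 0.1082 0.1132]
[253. 320.] all 2555 [507.3 294.8] [ 52.7 113.4] 6.8 z [0.0186 0.0612 0.0659]
    top 1393 [507.7 294.5] [39.5 99.3] 6.9 z [0.0593 0.0645 0.0662]
[334. 313.] all 2318 [384.9 271.7] [100.   41.3] 43.9 z [0.017  0.058  0.0603]
    top 1367 [384.7 271.8] [99.9 40.2] 43.3 z [0.0555 0.0592 0.0606]
[ 17. 349.] all 53 [837.9 382.3] [14.5 23.3] 72.8 z [0.0121 0.0125 0.0136]
    top 53 [837.9 382.3] [14.5 23.3] 72.8 z [0.0121 0.0125 0.0136]
[  3. 365.] all 131 [834.9 410.3] [11.3 22.4] 21.0 z [0.0123 0.0191 0.0321]
    top 45 [837.6 411.8] [ 3.1 18.7] 34.3 z [0.0238 0.0272 0.0326]
```

View pics/c1.png

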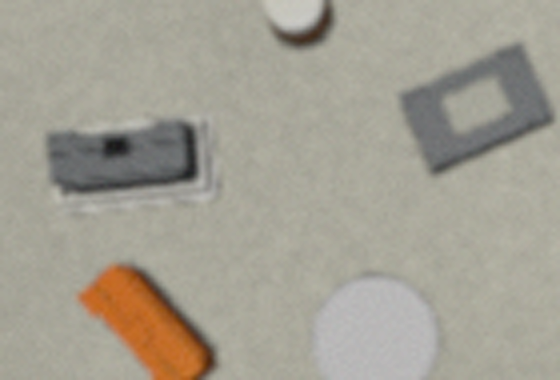

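View pics/c2.png

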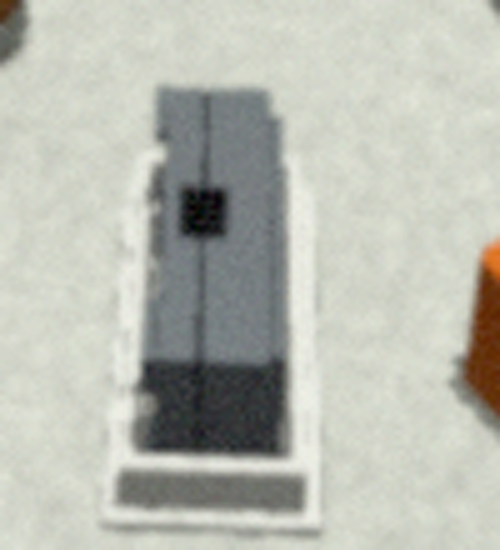

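Both crops show the brackets of the upright box on its +x edge, next to the notch at about (120,125) in the top crop and (158,150) in the side crop. The foot is on the other side, so the lid faces +x at about 7° yaw. Next I go to the flat box.

```bash
cat >> h.py <<'E'
def to(x,y,z,yaw,tilt=0):
    """tool-frame shift (mm) from now to TCP target; then turn (deg, tool axes). yaw: heading of tool y; tilt: tool z outwards"""
    s=st(); R=Rot.from_rotvec(s["tool_rot"]); p=np.array(s["position"])
    a=np.radians(yaw); Y=np.array([np.cos(a),np.sin(a),0]); Z=np.array([0,0,-1.])
    G=Rot.from_matrix(np.c_[np.cross(Y,Z),Y,Z])*Rot.from_euler("x",-tilt,degrees=True)
    print("p",(p*1000).round(1),"shift",(R.inv().apply(np.array([x,y,z])/1000-p)*1000).round(1),"turn",(R.inv()*G).as_rotvec(degrees=True).round(1),"shift after turn",(G.inv().apply(np.array([x,y,z])/1000-p)*1000).round(1),"w",round(s["grip_width"]*87,1),"gf",round(s["grip_force"],1),"F",np.round(s["ft_force"],1),"q",np.round(s["joint_positions"],2),"t",s["time"])
E
python3 -c "
from h import *
to(549.8,39,150,24.9)"
```

```text
p [ 180.6 -623.9  184.4] shift [ 539.  -534.    35.2] turn [ -0.1  -0.1 -98.8] shift after turn [445.8 614.   34.4] w 87.1 gf 0.0 F [-0.2  0.2  0.2] q [ 1.3   0.32 -0.07  1.45  0.02  1.37 -0.06] t 0.1
```

```bash
python3 -m handwheel '[[0.087,0.03,-0.03,0,0,0,0],[0.087,0.044,-0.0435,0,0,0,0],[0.087,0.044,-0.0435,0,0,0,0],[0.087,0.044,-0.0435,0,0,0,0],[0.087,0.044,-0.0435,0,0,0,0],[0.087,0.044,-0.0435,0,0,0,0],[0.087,0.044,-0.0435,0,0,0,0],[0.087,0.044,-0.0435,0,0,0,0],[0.087,0.044,-0.0435,0,0,0,0],[0.087,0.044,-0.0435,0,0,0,0],[0.087,0.044,-0.0435,0,0,0,0],[0.087,0.03,-0.03,0,0,0,0]]'
python3 -m handwheel '[[0.087,0,0,0,0,0,-10],[0.087,0,0,0,0,0,-10],[0.087,0,0,0,0,0,-10],[0.087,0,0,0,0,0,-10],[0.087,0,0,0,0,0,-10],[0.087,0,0,0,0,0,-10],[0.087,0,0,0,0,0,-10],[0.087,0,0,0,0,0,-10],[0.087,0,0,0,0,0,-10],[0.087,0,0,0,0,0,-8.8],[0.087,0,0,0,0,0,0]]'
python3 -c "
from h import *
to(549.8,39,9,24.9)"
```

```text
time: 1.6
position: [0.5239, -0.0067, 0.1853]
tool_rot: [-3.109, -0.445, -0.0]
ft_force: [0.1, -0.3, 1.5]
grip_width: 1.0
grip_force: 0.0
time: 2.98
position: [0.523, -0.0099, 0.185]
tool_rot: [-1.691, -2.647, 0.001]
ft_force: [0.3, 0.6, -0.3]
grip_width: 0.996
grip_force: 0.0
p [523.   -9.9 185. ] shift [ 33.1  45.  176. ] turn [-0.  -0.  -0.1] shift after turn [ 33.1  44.9 176. ] w 86.6 gf 0.0 F [ 0.3  0.6 -0.3] q [ 0.74  0.11 -0.82  1.74  0.08  1.33  0.34] t 2.975
```

```bash
python3 -m handwheel '[[0.087,0.0165,0.0225,0.02,0,0,0],[0.087,0.0165,0.0225,0.03,0,0,0],[0.087,0,0,0.045,0,0,0],[0.087,0,0,0.04,0,0,0],[0.087,0,0,0.025,0,0,0],[0.087,0,0,0.016,0,0,0],[0.087,0,0,0,0,0,0]]'
python3 -c "
from h import *
to(549.8,39,9,24.9)"
python3 -m handwheel '[[0.05,0,0,0,0,0,0],[0.05,0,0,0,0,0,0],[0.05,0,0,0,0,0,0],[0.05,0,0,0,0,0,0]]' 30
```

```text
time: 3.85
position: [0.5495, 0.039, 0.0085]
tool_rot: [-1.69, -2.646, 0.001]
ft_force: [0.6, -0.1, -0.4]
grip_width: 0.995
grip_force: 0.0
p [549.5  39.    8.5] shift [-0.1  0.3 -0.5] turn [-0.1 -0.1 -0. ] shift after turn [-0.1  0.3 -0.5] w 86.6 gf 0.0 F [ 0.6 -0.1 -0.4] q [ 0.56  0.38 -0.79  1.87  0.31  1.03  0.07] t 3.85
time: 4.35
position: [0.5505, 0.0389, 0.0097]
tool_rot: [1.689, 2.648, 0.0]
ft_force: [0.2, 0.0, -0.2]
grip_width: 0.637
grip_force: 0.0
```

```bash
python3 -m handwheel '[[0.045,0,0,0,0,0,0],[0.045,0,0,0,0,0,0],[0.045,0,0,0,0,0,0],[0.045,0,0,0,0,0,0]]' 30
python3 - <<'E'
from h import *
im,d,W=cloud("side");cv2.imwrite("pics/s1.png",cv2.convertScaleAbs(cv2.resize(im[120:300,160:340],None,fx=3,fy=3),alpha=1.5))
E
```

```text
time: 4.85
position: [0.5502, 0.039, 0.0093]
tool_rot: [-1.689, -2.649, 0.0]
ft_force: [-0.2, 0.7, 0.8]
grip_width: 0.518
grip_force: 0.0
```

View pics/s1.png

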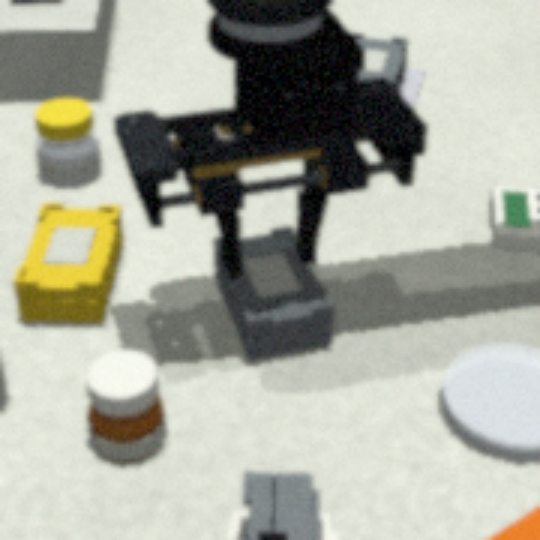

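The side view shows the fingers at the far end of the box, at (232,270) and (310,255). They closed to 45 mm without force, so they missed the sides. I'll check where they really are.

Run:
```python
from h import *
for n in("side","top"):
    im,d,W=cloud(n)
    Z=W[...,2]
    q=(abs(W[...,0]-.55)<.16)&(abs(W[...,1]-.04)<.13)
    for lo,hi in((.03,.046),(.048,.06),(.06,.072),(.072,.09),(.09,.12),(.12,.2)):
        m=q&(Z>lo)&(Z<hi)&~((W[...,0]>.64)&(Z<.05)); P=W[m]
        if len(P)>4:
            r=cv2.minAreaRect((P[:,:2]*1000).astype(np.float32));print(n,lo,hi,len(P),np.round(r[0],1),np.round(r[1],1),round(r[2],1))
    m=q&(Z>.047)&(Z<.075)
    k,l,s,c=cv2.connectedComponentsWithStats(m.astype(np.uint8))
    for i in range(1,k):
        if s[i,4]>5: P=W[l==i]; print("  comp",c[i].round(),len(P),P.mean(0).round(4),P.min(0).round(3),P.max(0).round(3))
to(549.8,39,9,24.9)
```

```text
side 0.03 0.046 824 [550.2  77.2] [186.2  96.4] 88.2
side 0.048 0.06 171 [585.3  97. ] [178.7  50.3] 57.6
side 0.06 0.072 68 [549.4  41.9] [64.6 20.2] 25.2
side 0.072 0.09 110 [550.1  41.8] [72.  22.9] 24.6
side 0.09 0.12 151 [546.6  55.8] [171.8  60.7] 30.9
side 0.12 0.2 3234 [550.1  40.8] [190.5  78.1] 25.2
  comp [262. 200.] 80 [0.5254 0.0345 0.062 ] [0.517 0.022 0.047] [0.533 0.04  0.075]
  comp [237. 206.] 67 [0.5732 0.0585 0.0603] [0.567 0.046 0.048] [0.582 0.064 0.074]
  comp [202. 240.] 109 [0.6198 0.1628 0.0546] [0.6   0.154 0.053] [0.64  0.17  0.057]
top 0.03 0.046 89 [562.3 106.8] [143.   29.8] 44.9
top 0.048 0.06 82 [622.3 159.7] [42.1 18. ] 2.3
  comp [202. 170.] 83 [0.6211 0.1609 0.0549] [0.601 0.151 0.048] [0.643 0.17  0.06 ]
p [550.2  39.1   9.3] shift [ 0.1 -0.4  0.3] turn [-0.   0.   0.1] shift after turn [ 0.1 -0.4  0.3] w 44.8 gf 0.0 F [ 0.1  0.9 -0.2] q [ 0.56  0.38 -0.79  1.87  0.31  1.03  0.07] t 5.0
```

Run:
```python
from h import *
im,d,W=cloud("side")
for u in (236,237,238,239,262,263,264): print(u,[tuple((W[v,u]*1000).round(0).astype(int)) for v in range(194,220,2)])
Z=W[...,2]
m=(abs(W[...,0]-.55)<.06)&(abs(W[...,1]-.04)<.065)&(Z>.03)&(Z<.042);P=W[m]
r=cv2.minAreaRect((P[:,:2]*1000).astype(np.float32));print(r,len(P))
q=(abs(W[...,0]-.55)<.16)&(abs(W[...,1]-.04)<.13);print(np.histogram(Z[q],bins=np.arange(.05,.2,.01)))
```

```text
236 [(np.int64(574), np.int64(64), np.int64(93)), (np.int64(574), np.int64(64), np.int64(89)), (np.int64(575), np.int64(62), np.int64(83)), (np.int64(575), np.int64(63), np.int64(78)), (np.int64(575), np.int64(62), np.int64(73)), (np.int64(575), np.int64(63), np.int64(68)), (np.int64(575), np.int64(62), np.int64(62)), (np.int64(575), np.int64(61), np.int64(57)), (np.int64(575), np.int64(61), np.int64(51)), (np.int64(578), np.int64(46), np.int64(35)), (np.int64(578), np.int64(48), np.int64(30)), (np.int64(578), np.int64(49), np.int64(26)), (np.int64(578), np.int64(49), np.int64(21))]
237 [(np.int64(572), np.int64(63), np.int64(93)), (np.int64(572), np.int64(64), np.int64(89)), (np.int64(573), np.int64(61), np.int64(82)), (np.int64(573), np.int64(63), np.int64(78)), (np.int64(572), np.int64(64), np.int64(74)), (np.int64(573), np.int64(62), np.int64(68)), (np.int64(573), np.int64(60), np.int64(61)), (np.int64(573), np.int64(63), np.int64(58)), (np.int64(573), np.int64(64), np.int64(54)), (np.int64(573), np.int64(62), np.int64(47)), (np.int64(575), np.int64(56), np.int64(37)), (np.int64(
[... 2654 characters left out ...]
 np.int64(61)), (np.int64(521), np.int64(36), np.int64(55)), (np.int64(521), np.int64(37), np.int64(50)), (np.int64(526), np.int64(-22), np.int64(0)), (np.int64(521), np.int64(32), np.int64(36)), (np.int64(520), np.int64(39), np.int64(36)), (np.int64(519), np.int64(46), np.int64(36)), (np.int64(519), np.int64(51), np.int64(35)), (np.int64(518), np.int64(58), np.int64(35))]
((549.1580810546875, 40.851348876953125), (60.23025894165039, 100.67389678955078), 25.01251220703125) 826
(array([ 163,   55,   55,   65,   82,   31,   45,  267,  554,  364, 1270,
        211,  189,  212,  162]), array([0.05, 0.06, 0.07, 0.08, 0.09, 0.1 , 0.11, 0.12, 0.13, 0.14, 0.15,
       0.16, 0.17, 0.18, 0.19, 0.2 ]))
```

The tips really end at z≈46 mm while the state reads 9 mm, so the reported height seems about 37 mm low. I'll open, go partway down, and check with the camera whether the offset is constant.

```bash
cat >> h.py <<'E'
def tips(x0,y0,zlo=.008,zhi=.075,r=.09):
    im,d,W=cloud("side"); Z=W[...,2]
    dark=im.max(2)<45
    q=(np.hypot(W[...,0]-x0,W[...,1]-y0)<r)&(Z>zlo)&(Z<.11)&dark
    k,l,s,c=cv2.connectedComponentsWithStats(q.astype(np.uint8))
    for i in range(1,k):
        if s[i,4]>15: P=W[l==i]*1000; print("  dark",c[i].round(),len(P),P.mean(0).round(0),np.percentile(P[:,2],[0,2,100]).round(1))
    B=W[(np.hypot(W[...,0]-x0,W[...,1]-y0)<.16)&(Z>.05)]*1000; print("z hist",*zip(*[(int(b),n) for n,b in zip(*np.histogram(B[:,2],bins=np.arange(60,180,5))) ]))
E
python3 -m handwheel '[[0.087,0,0,0,0,0,0],[0.087,0,0,0,0,0,0],[0.087,0,0,0,0,0,0],[0.087,0,0,0,0,0,0],[0.087,0,0,0,0,0,0],[0.087,0,0,0,0,0,0]]'
python3 -c "
from h import *
tips(.55,.04);to(549.8,39,9,24.9)"
python3 -m handwheel '[[0.087,0,0,-0.02,0,0,0],[0.087,0,0,-0.03,0,0,0],[0.087,0,0,0,0,0,0]]'
python3 -c "
from h import *
tips(.55,.04);to(549.8,39,9,24.9)"
```

```text
time: 5.8
position: [0.5502, 0.039, 0.0093]
tool_rot: [1.689, 2.649, -0.0]
ft_force: [0.2, -0.5, 0.1]
grip_width: 0.989
grip_force: 0.0
  dark [272. 191.] 152 [505.  26.  83.] [ 50.   52.6 108.9]
  dark [227. 202.] 97 [592.  70.  77.] [ 47.9  48.8 101.2]
  dark [251. 223.] 459 [544.  67.  27.] [ 8.   9.3 40.3]
z hist (60, 65, 70, 75, 80, 85, 90, 95, 100, 105, 110, 115, 120, 125, 130, 135, 140, 145, 150, 155, 160, 165, 170) (np.int64(31), np.int64(27), np.int64(26), np.int64(25), np.int64(24), np.int64(36), np.int64(43), np.int64(38), np.int64(19), np.int64(10), np.int64(4), np.int64(26), np.int64(93), np.int64(152), np.int64(284), np.int64(227), np.int64(177), np.int64(135), np.int64(309), np.int64(976), np.int64(102), np.int64(108), np.int64(95))
p [550.2  39.    9.3] shift [ 0.2 -0.4  0.3] turn [-0.  0.  0.] shift after turn [ 0.2 -0.4  0.3] w 86.7 gf 0.0 F [ 0.8  0.2 -0. ] q [ 0.56  0.38 -0.79  1.87  0.31  1.03  0.07] t 5.85
time: 6.22
position: [0.5529, 0.0395, 0.0629]
tool_rot: [1.686, 2.644, 0.004]
ft_force: [0.1, 0.6, 0.7]
grip_width: 1.003
grip_force: 0.0
  dark [251. 223.] 478 [543.  69.  27.] [ 8.   8.7 40.9]
z hist (60, 65, 70, 75, 80, 85, 90, 95, 100, 105, 110, 115, 120, 125, 130, 135, 140, 145, 150, 155, 160, 165, 170) (np.int64(0), np.int64(0), np.int64(0), np.int64(0), np.int64(0), np.int64(0), np.int64(0), np.int64(1), np.int64(30), np.int64(28), np.int64(32), np.int64(28), np.int64(29), np.int64(35), np.int64(30), np.int64(33), np.int64(39), np.int64(58), np.int64(35), np.int64(27), np.int64(10), np.int64(10), np.int64(57))
p [551.6  39.1  61.3] shift [ 0.8 -1.8 52.3] turn [0.2 0.1 0. ] shift after turn [ 0.7 -1.7 52.3] w 87.0 gf 0.0 F [-1.1 -0.7 -0.7] q [ 0.6   0.31 -0.82  1.82  0.26  1.11  0.12] t 6.275
```

The offset is constant at about 37 mm. I want the true tips at z≈9 mm, so the reading should be −28 mm.

```bash
python3 -m handwheel '[[0.087,0,0,0.03,0,0,0],[0.087,0,0,0.03,0,0,0],[0.087,0,0,0.015,0,0,0],[0.087,0,0,0.012,0,0,0],[0.087,0,0,0,0,0,0]]'
python3 -c "
from h import *
tips(.55,.04);to(549.8,39,-28,24.9)"
```

```text
time: 6.9
position: [0.5498, 0.039, -0.0282]
tool_rot: [-1.689, -2.648, 0.001]
ft_force: [0.4, 0.3, -0.4]
grip_width: 1.0
grip_force: 0.0
  dark [226. 184.] 50 [600.  38.  99.] [ 91.2  91.6 103.5]
  dark [255. 208.] 1321 [537.  60.  60.] [  8.4  11.4 109.2]
z hist (60, 65, 70, 75, 80, 85, 90, 95, 100, 105, 110, 115, 120, 125, 130, 135, 140, 145, 150, 155, 160, 165, 170) (np.int64(19), np.int64(9), np.int64(7), np.int64(7), np.int64(53), np.int64(106), np.int64(205), np.int64(208), np.int64(271), np.int64(108), np.int64(214), np.int64(297), np.int64(853), np.int64(85), np.int64(95), np.int64(84), np.int64(91), np.int64(103), np.int64(92), np.int64(79), np.int64(7), np.int64(23), np.int64(87))
p [550.5  39.2 -27.4] shift [ 0.1 -0.7  0.6] turn [0.  0.  0.1] shift after turn [ 0.1 -0.7  0.6] w 86.8 gf 0.0 F [-0.9 -0.6 -0.2] q [ 0.54  0.43 -0.77  1.89  0.36  0.96  0.04] t 6.95
```

```bash
python3 -m handwheel '[[0.05,0,0,0,0,0,0],[0.05,0,0,0,0,0,0],[0.05,0,0,0,0,0,0],[0.05,0,0,0,0,0,0],[0.05,0,0,0,0,0,0]]' 30
python3 -m handwheel '[[0.05,0,0,-0.02,0,0,0],[0.05,0,0,-0.04,0,0,0],[0.05,0,0,-0.05,0,0,0],[0.05,0,0,0,0,0,0]]'
python3 -c "
from h import *
to(505.4,-294,83,-6.2)"
```

```text
time: 7.58
position: [0.5501, 0.0387, -0.0274]
tool_rot: [1.689, 2.649, -0.001]
ft_force: [-1.4, -1.1, 3.4]
grip_width: 0.684
grip_force: 30.0
time: 8.07
position: [0.5539, 0.0399, 0.0874]
tool_rot: [1.684, 2.642, 0.007]
ft_force: [-0.2, -0.2, -2.8]
grip_width: 0.682
grip_force: 30.0
p [553.9  39.9  87.4] shift [-282.2 -185.     4.1] turn [ 0.5  0.1 31.2] shift after turn [-337.2  -12.2    4.4] w 59.3 gf 30.0 F [-0.2 -0.2 -2.8] q [ 0.61  0.28 -0.84  1.8   0.23  1.15  0.14] t 8.075
```

```bash
python3 -m handwheel '[[0.05,0,0,0,0,0,8],[0.05,0,0,0,0,0,8],[0.05,0,0,0,0,0,8],[0.05,0,0,0,0,0,7],[0.05,-0.03,-0.001,0,0,0,0],[0.05,-0.055,-0.002,0,0,0,0],[0.05,-0.055,-0.002,0,0,0,0],[0.05,-0.055,-0.002,0,0,0,0],[0.05,-0.055,-0.002,0,0,0,0],[0.05,-0.05,-0.002,0,0,0,0],[0.05,-0.037,-0.001,0,0,0,0],[0.05,0,0,0,0,0,0]]'
python3 -m handwheel '[[0.05,0,0,0,0,0,0],[0.05,0,0,0,0,0,0]]'
cat >> h.py <<'E'
def look(x0,y0,name=None):
    """rects of grey box layers near x0,y0 seen by side camera"""
    im,d,W=cloud("side"); Z=W[...,2]
    q=(abs(W[...,0]-x0)<.06)&(abs(W[...,1]-y0)<.08)
    h,b=np.histogram(Z[q&(Z>.01)],bins=np.arange(.01,.2,.004)); print({int(round(e*1000)):int(n) for e,n in zip(b,h) if n>12})
    if name: cv2.imwrite(f"pics/{name}.png",cv2.convertScaleAbs(im,alpha=1.5))
    np.savez("last.npz",im=im,W=W); return im,W,q
E
python3 -c "
from h import *
to(505.4,-294,83,-6.2)
im,W,q=look(.505,-.294)
cv2.imwrite('pics/s2.png',cv2.convertScaleAbs(cv2.resize(im[40:190,210:370],None,fx=4,fy=4,interpolation=2),alpha=1.6))"
```

```text
time: 9.57
position: [0.5005, -0.299, 0.0813]
tool_rot: [-2.342, -2.093, 0.003]
ft_force: [0.1, 1.0, -2.6]
grip_width: 0.687
grip_force: 30.0
time: 9.82
position: [0.5032, -0.293, 0.0822]
tool_rot: [-2.332, -2.104, -0.001]
ft_force: [0.5, 0.1, -3.1]
grip_width: 0.686
grip_force: 30.0
p [ 503.2 -293.    82.2] shift [-0.8  2.3 -0.8] turn [-0.  -0.   0.3] shift after turn [-0.8  2.3 -0.8] w 59.7 gf 30.0 F [ 0.5  0.1 -3.1] q [ 0.96  0.3  -0.56  1.73  0.17  1.16  0.25] t 9.825
{10: 35, 14: 32, 18: 30, 22: 34, 26: 33, 30: 30, 34: 38, 38: 299, 42: 63, 110: 13, 114: 34, 118: 40, 122: 43, 126: 44, 130: 44, 134: 43, 138: 44, 142: 298, 146: 63, 150: 16, 154: 14, 158: 19, 162: 21, 166: 25, 170: 15, 174: 15, 178: 18, 190: 20, 194: 41}
```

View pics/s2.png

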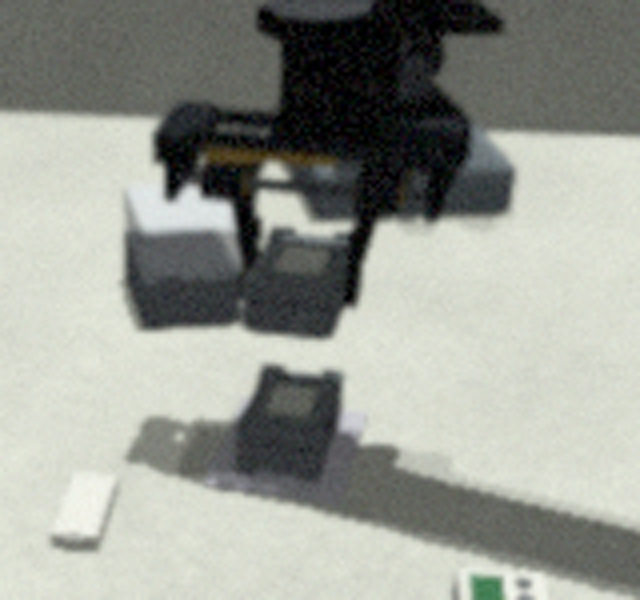

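The side view shows the held box at (297,285) in the crop, above the column at (290,420). Now I measure the relative offset.

```bash
cat >> h.py <<'E'
def layer(im,W,x0,y0,lo,hi,yaw,txt=""):
    """lid panel rect, label centre and near face position, expressed in box axes (yaw = short side heading)"""
    Z=W[...,2]; q=(np.hypot(W[...,0]-x0,W[...,1]-y0)<.065)&(Z>lo)&(Z<hi)
    k,l,s,c=cv2.connectedComponentsWithStats(q.astype(np.uint8)); q=l==1+np.argmax(s[1:,4])
    P=W[q]*1000; r=cv2.minAreaRect(P[:,:2].astype(np.float32))
    g=im.max(2); t=(g[q].min()+np.percentile(g[q],97))/2
    L=W[q&(g>t)]*1000; rl=cv2.minAreaRect(L[:,:2].astype(np.float32))
    a=np.radians(yaw);M=np.array([[np.cos(a),np.sin(a)],[-np.sin(a),np.cos(a)]])
    print(txt,len(P),"rect",np.round(r[0],1),np.round(r[1],1),round(r[2],1),"label",len(L),np.round(rl[0],1),np.round(rl[1],1),round(rl[2],1),"mean",L.mean(0).round(1))
E
python3 - <<'E'
from h import *
T=[cloud("side"),cloud("side"),cloud("side")]
W=np.nanmean([t[2] for t in T],0);im=np.mean([t[0] for t in T],0).astype(np.uint8)
layer(im,W,.505,-.294,.037,.05,-6.2,"base")
layer(im,W,.505,-.294,.140,.152,-6.2,"held")
im,d,W=cloud("top");layer(im,W,.505,-.294,.037,.05,-6.2,"base top")
to(505.4,-294,83,-6.2)
E
```

```text
base 372 rect [ 505.4 -293.7] [98.7 59.5] 84.2 label 85 [ 504.6 -300.4] [85.  59.4] 84.5 mean [ 505.8 -309.4   41.5]
held 396 rect [ 503.9 -289.3] [98.3 79.8] 83.2 label 162 [ 498.6 -302.6] [72.9 78.4] 73.6 mean [ 505.8 -306.5  145.2]
base top 149 rect [ 508.4 -271.9] [52.3 60.3] 84.1 label 80 [ 509. -270.] [44.7 60.6] 86.6 mean [ 507.7 -259.3   42.2]
p [ 503.  -294.2   82.4] shift [ 0.5  2.4 -0.6] turn [0.  0.  0.2] shift after turn [ 0.5  2.4 -0.6] w 59.5 gf 30.0 F [-0.3 -0.3 -2.1] q [ 0.96  0.3  -0.56  1.73  0.17  1.16  0.25] t 10.075
```

```bash
cat >> h.py <<'E'
def ext(W,x0,y0,lo,hi,yaw,txt="",near=True):
    """coordinates in axes centred on (x0,y0) mm: u along yaw (short), v along long side"""
    a=np.radians(yaw);Z=W[...,2]*1000;X=W[...,0]*1000-x0;Y=W[...,1]*1000-y0
    u=X*np.cos(a)+Y*np.sin(a);v=-X*np.sin(a)+Y*np.cos(a)
    q=(Z>hi-8)&(Z<hi+5)&(abs(v)<75)&(abs(u)<40)
    m=q&(abs(u)<22); f=(Z>lo+6)&(Z<hi-6)&(abs(u)<22)&(abs(v)<75)
    k=q&(v>15)&(v<47)
    print(txt,"lid v",np.nanpercentile(v[m],[1,99]).round(1),"face v",np.nanmedian(v[f]).round(1),f.sum(),"near-half lid u",np.nanpercentile(u[k],[1,50,99]).round(1),"face u",np.nanpercentile(u[(Z>lo+6)&(Z<hi-6)&(abs(v-49)<6)&(abs(u)<40)],[1,50,99]).round(1))
def avg(n,k=3):
    T=[cloud(n) for _ in range(k)]; return np.mean([t[0] for t in T],0).astype(np.uint8),np.nanmean([t[2] for t in T],0)
E
python3 - <<'E'
from h import *
im,W=avg("side")
ext(W,505.4,-293.7,9,41,-6.2,"base");ext(W,505.4,-293.7,110,145,-6.2,"held")
to(505.4,-294,83,-6.2)
E
```

```text
base lid v [-48.7  49.1] face v 47.5 105 near-half lid u [-29.9  -1.9  28. ] face u [-29.8  -1.8  29.1]
held lid v [-45.2  51.2] face v 50.0 146 near-half lid u [-31.8  -3.9  26.2] face u [-31.5  -2.8  26.6]
p [ 502.8 -294.7   82.4] shift [ 0.9  2.5 -0.6] turn [0.  0.  0.2] shift after turn [ 0.9  2.5 -0.6] w 59.9 gf 30.0 F [ 0.8 -0.6 -2.1] q [ 0.96  0.3  -0.56  1.73  0.17  1.16  0.25] t 10.225
```

```bash
python3 -m handwheel '[[0.05,-0.0013,0.001,0.01,0,0,0],[0.05,-0.0013,0.001,0.02,0,0,0],[0.05,0,0,0.02,0,0,0],[0.05,0,0,0.006,0,0,0],[0.05,0,0,0,0,0,0],[0.05,0,0,0,0,0,0]]'
python3 - <<'E'
from h import *
im,W=avg("side")
ext(W,505.4,-293.7,9,41,-6.2,"base");
im2,W2=avg("top",2)
h,b=np.histogram(W[...,2][(abs(W[...,0]-.505)<.05)&(abs(W[...,1]+.294)<.06)],bins=np.arange(.06,.11,.002));print({int(round(e*1000)):int(n) for e,n in zip(b,h)})
ext(W,505.4,-293.7,56,89,-6.2,"held")
to(505.4,-294,83,-6.2)
E
```

```text
time: 10.98
position: [0.5051, -0.2978, 0.027]
tool_rot: [2.335, 2.1, 0.0]
ft_force: [0.1, 0.0, -1.6]
grip_width: 0.686
grip_force: 30.0
base lid v [15.3 49.8] face v 47.7 104 near-half lid u [-29.9  -1.4  28. ] face u [-29.8   0.3  29.2]
{60: 14, 62: 16, 64: 21, 66: 16, 68: 21, 70: 22, 72: 17, 74: 20, 76: 21, 78: 17, 80: 17, 82: 23, 84: 18, 86: 27, 88: 188, 90: 121, 92: 38, 94: 12, 96: 6, 98: 8, 100: 6, 102: 6, 104: 10, 106: 9}
held lid v [-48.6  48.3] face v 46.5 116 near-half lid u [-29.4  -1.2  29.5] face u [-29.1  -0.2  28.2]
p [ 504.8 -297.8   26.9] shift [  3.9   0.2 -56.1] turn [0.  0.  0.1] shift after turn [  3.9   0.2 -56.1] w 60.0 gf 30.0 F [-0.6 -0.3 -1.8] q [ 0.95  0.37 -0.55  1.78  0.22  1.06  0.22] t 11.225h.py:53: RuntimeWarning: Mean of empty slice
  T=[cloud(n) for _ in range(k)]; return np.mean([t[0] for t in T],0).astype(np.uint8),np.nanmean([t[2] for t in T],0)
```

```bash
python3 -m handwheel '[[0.05,0.0007,0,0.003,0,0,0],[0.05,0,0,0.003,0,0,0],[0.05,0,0,0.0025,0,0,0],[0.05,0,0,0.002,0,0,0],[0.05,0,0,0.001,0,0,0],[0.05,0,0,0.001,0,0,0],[0.05,0,0,0,0,0,0]]'
python3 - <<'E'
from h import *
im,W=avg("side")
q=(abs(W[...,0]-.505)<.025)&(abs(W[...,1]+.294)<.045)&(W[...,2]>.05)&(W[...,2]<.095);print(np.nanpercentile(W[q][:,2],[25,50,75]))
ext(W,505.4,-293.7,45,77,-6.2,"held")
to(505.4,-294,13.6,-6.2)
E
```

```text
time: 12.1
position: [0.5045, -0.2969, 0.0138]
tool_rot: [-2.336, -2.101, 0.0]
ft_force: [-0.2, 0.4, -2.8]
grip_width: 0.686
grip_force: 30.0
[0.07634838 0.0767286  0.07705196]
held lid v [-48.4  48.9] face v 47.4 111 near-half lid u [-30.   -2.5  28.4] face u [-30.1  -2.2  27.2]
p [ 504.6 -297.    13.9] shift [3.  0.5 0.3] turn [0.  0.  0.1] shift after turn [3.1 0.5 0.3] w 59.9 gf 30.0 F [ 0.1  0.6 -1.8] q [ 0.94  0.38 -0.54  1.79  0.23  1.04  0.21] t 12.25
```

```bash
python3 -m handwheel '[[0.062,0,0,0,0,0,0],[0.064,0,0,0,0,0,0],[0.075,0,0,0,0,0,0],[0.087,0,0,0,0,0,0],[0.087,0,0,0,0,0,0],[0.087,0,0,-0.02,0,0,0],[0.087,0,0,-0.05,0,0,0],[0.087,0,0,-0.055,0,0,0],[0.087,0,0,-0.02,0,0,0],[0.087,0,0,0,0,0,0]]'
python3 - <<'E'
from h import *
im,W=avg("side")
q=(abs(W[...,0]-.505)<.025)&(abs(W[...,1]+.294)<.045)&(W[...,2]>.05)&(W[...,2]<.095);print(np.nanpercentile(W[q][:,2],[5,50,95]))
ext(W,505.4,-293.7,45,77,-6.2,"flat");ext(W,505.4,-293.7,9,41,-6.2,"base")
P=W[(abs(W[...,0]-.505)<.05)&(abs(W[...,1]+.294)<.065)&(W[...,2]>.07)&(W[...,2]<.09)]*1000;print(cv2.minAreaRect(P[:,:2].astype(np.float32)))
to(507.8,293.5,110,7)
E
```

```text
time: 13.5
position: [0.5057, -0.2974, 0.1611]
tool_rot: [2.333, 2.098, 0.001]
ft_force: [-0.5, 0.1, -1.0]
grip_width: 1.001
grip_force: 0.0
[0.07548229 0.07641847 0.07765379]
flat lid v [-48.   48.6] face v 47.3 112 near-half lid u [-29.9   0.9  29. ] face u [-29.9  -0.5  27.3]
base lid v [41.8 49.6] face v 47.7 101 near-half lid u [-30.   -6.2  25.8] face u [-29.9  -1.6  29. ]
((504.81390380859375, -294.3440246582031), (100.3043212890625, 60.34776306152344), 84.1385269165039)
p [ 503.3 -296.4  157. ] shift [587.1 -57.7  47.9] turn [ -0.2  -0.1 -13.1] shift after turn [585.   76.4  47. ] w 86.7 gf 0.0 F [-0.7 -0.2 -0.6] q [ 0.98  0.25 -0.57  1.64  0.14  1.3   0.28] t 13.65
```

```bash
python3 -m handwheel '[[0.087,0,0,0,0,0,-6.5],[0.087,0.03,0.004,0,0,0,-6.5],[0.087,0.055,0.007,0,0,0,0],[0.087,0.06,0.008,0,0,0,0],[0.087,0.06,0.008,0,0,0,0],[0.087,0.06,0.008,0,0,0,0],[0.087,0.06,0.008,0,0,0,0],[0.087,0.06,0.008,0,0,0,0],[0.087,0.06,0.008,0,0,0,0],[0.087,0.06,0.008,0,0,0,0],[0.087,0.055,0.007,0,0,0,0],[0.087,0.02,0.002,0,0,0,0]]'
python3 -m handwheel '[[0.087,0,0,0,0,0,0],[0.087,0,0,0,0,0,0]]'
python3 -c "
from h import *
to(507.8,293.5,75,7)"
```

```text
time: 15.15
position: [0.5105, 0.2919, 0.1569]
tool_rot: [-2.073, -2.355, 0.003]
ft_force: [-0.6, -0.4, -1.0]
grip_width: 0.999
grip_force: 0.0
time: 15.4
position: [0.5132, 0.286, 0.1575]
tool_rot: [-2.084, -2.35, 0.004]
ft_force: [-0.5, -0.7, 0.3]
grip_width: 1.002
grip_force: 0.0
p [513.2 286.  157.5] shift [ 8.2 -4.3 82.5] turn [-0.1  0.1 -0.1] shift after turn [ 8.1 -4.4 82.5] w 87.2 gf 0.0 F [-0.5 -0.7  0.3] q [ 0.24  0.34 -0.96  1.62  0.29  1.33 -0.65] t 15.4
```

```bash
python3 -m handwheel '[[0.087,0.008,-0.0064,0.03,0,0,0],[0.087,0,0,0.04,0,0,0],[0.087,0,0,0.045,0,0,0],[0.087,0,0,0.03,0,0,0],[0.087,0,0,0.0175,0,0,0],[0.087,0,0,0,0,0,0],[0.087,0,0,0,0,0,0]]'
python3 -c "
from h import *
to(505.8,293.3,-5,7)"
```

```text
time: 16.27
position: [0.507, 0.2952, -0.0024]
tool_rot: [2.083, 2.351, 0.003]
ft_force: [0.0, 0.6, 0.2]
grip_width: 0.999
grip_force: 0.0
p [507.  295.2  -2.4] shift [-1.7 -1.4  2.6] turn [ 0.1 -0.  -0.1] shift after turn [-1.7 -1.4  2.6] w 86.9 gf 0.0 F [0.  0.6 0.2] q [ 0.14  0.5  -0.88  1.79  0.44  1.06 -0.78] t 16.275
```

```bash
python3 -m handwheel '[[0.087,-0.001,-0.0014,0.0015,0,0,0],[0.05,0,0,0,0,0,0],[0.03,0,0,0,0,0,0],[0.03,0,0,0,0,0,0],[0.03,0,0,0,0,0,0],[0.03,0,0,0,0,0,0],[0.03,0,0,0,0,0,0],[0.03,0,0,0,0,0,0]]' 40
python3 -c "
from h import *
to(505.8,293.3,-5,7)"
```

```text
time: 17.27
position: [0.5049, 0.2938, -0.0052]
tool_rot: [2.083, 2.352, 0.0]
ft_force: [1.3, 0.4, -0.5]
grip_width: 0.409
grip_force: 40.0
p [504.9 293.8  -5.2] shift [-0.6  0.9 -0.2] turn [ 0.  -0.  -0.1] shift after turn [-0.6  0.9 -0.2] w 35.6 gf 40.0 F [ 1.3  0.4 -0.5] q [ 0.14  0.5  -0.88  1.8   0.44  1.05 -0.78] t 17.275
```

```bash
python3 -m handwheel '[[0.03,0,0,-0.015,0,0,0],[0.03,0,0,-0.03,0,0,0],[0.03,0,0,-0.04,0,0,0],[0.03,0,0,-0.04,0,0,0],[0.03,0,0,-0.03,0,0,0],[0.03,0,0,0,0,0,0]]'
python3 -c "
from h import *
to(555,40,150,7)"
```

```text
time: 18.02
position: [0.5058, 0.2951, 0.1527]
tool_rot: [2.081, 2.35, 0.007]
ft_force: [0.5, 0.6, -3.2]
grip_width: 0.411
grip_force: 40.0
p [505.8 295.1 152.7] shift [-259.1   17.9    2.4] turn [ 0.3 -0.1 -0. ] shift after turn [-259.1   17.7    2.7] w 35.8 gf 40.0 F [ 0.5  0.6 -3.2] q [ 0.23  0.34 -0.97  1.64  0.29  1.31 -0.67] t 18.025
```

```bash
python3 -m handwheel '[[0.03,-0.025,0.002,0,0,0,0],[0.03,-0.05,0.003,0,0,0,0],[0.03,-0.055,0.004,0,0,0,0],[0.03,-0.055,0.004,0,0,0,0],[0.03,-0.05,0.003,0,0,0,0],[0.03,-0.024,0.002,0,0,0,0],[0.03,0,0,0,-6,0,0],[0.03,0,0,0,-8,0,0],[0.03,0,0,0,-8,0,0],[0.03,0,0,0,-8,0,0],[0.03,0,0,0,-8,0,0],[0.03,0,0,0,-6,0,0]]'
python3 -m handwheel '[[0.03,0,0,0,0,0,0],[0.03,0,0,0,0,0,0]]'
python3 - <<'E'
from h import *
to(555,40,120,7,44)
im,d,W=cloud("side");cv2.imwrite('pics/s3.png',cv2.convertScaleAbs(cv2.resize(im[60:280,150:400],None,fx=3,fy=2.7),alpha=1.6));np.savez("last.npz",im=im,W=W)
E
```

```text
time: 19.52
position: [0.5643, 0.0302, 0.1454]
tool_rot: [1.751, 1.963, 0.639]
ft_force: [-0.0, -1.2, -2.6]
grip_width: 0.41
grip_force: 40.0
time: 19.77
position: [0.5655, 0.032, 0.1476]
tool_rot: [1.748, 1.965, 0.64]
ft_force: [0.9, 0.6, -2.2]
grip_width: 0.408
grip_force: 40.0
p [565.5  32.  147.6] shift [  9.5 -24.1  16.2] turn [-7.2  1.   0.1] shift after turn [  9.2 -25.9  13.2] w 35.5 gf 40.0 F [ 0.9  0.6 -2.2] q [ 0.22 -0.3  -0.28  2.31 -0.2   0.48  0.18] t 19.775
```

View pics/s3.png

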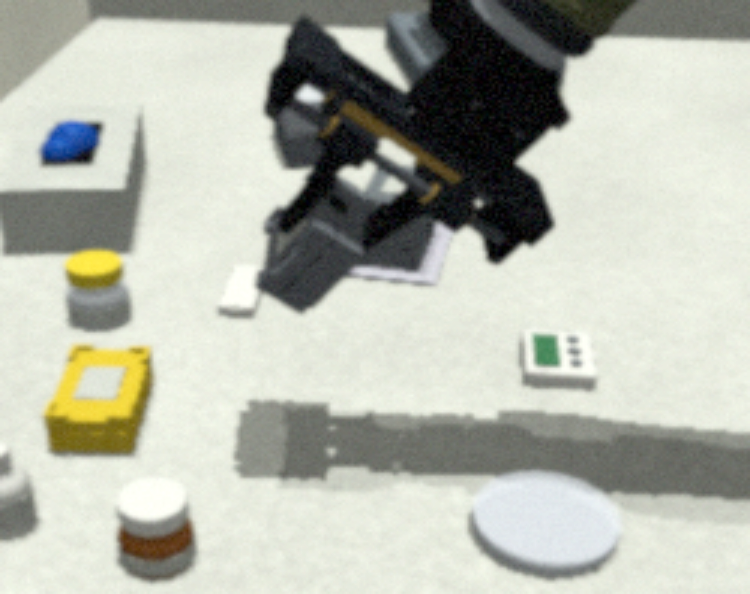

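The side view shows the box held at (315,255) in the crop, lid up and toward the left, tilted about 37° because joint 2 reached its limit. I'll lower it and move outward, then finish the tilt.

```bash
python3 -m handwheel '[[0.03,0.003,-0.005,0.015,0,0,0],[0.03,0.003,-0.007,0.02,0,0,0],[0.03,0.002,-0.007,0.02,0,0,0],[0.03,0,0,0,-4,0.3,0],[0.03,0,0,0,-4,0.3,0],[0.03,0,0,0,0,0,0],[0.03,0,0,0,0,0,0]]'
python3 - <<'E'
from h import *
to(580,40,80,7,45)
im,d,W=cloud("side")
s=st();R=Rot.from_rotvec(s["tool_rot"]).as_matrix();p=np.array(s["position"])
L=(W-p)@R*1000   # tool coords
Z=W[...,2]
q=(np.hypot(W[...,0]-.56,W[...,1]-.04)<.11)&(Z>.02)&(Z<.16)&(abs(L[...,0])<75)&(L[...,2]>-120)
k,l,st_,c=cv2.connectedComponentsWithStats(q.astype(np.uint8));i=1+np.argmax(st_[1:,4]);q=l==i
print(np.nanpercentile(L[q],[1,50,99],axis=0).round(1), "lowest z",np.nanmin(Z[q]))
f=q&(L[...,0]>42)&(L[...,0]<54);print("end face",np.percentile(L[f],[2,50,98],axis=0).round(1),W[f].min(0))
print("z min by comp",W[q][np.argmin(Z[q])])
E
```

```text
time: 20.7
position: [0.5859, 0.0433, 0.0947]
tool_rot: [1.682, 1.9, 0.751]
ft_force: [0.3, -0.7, -2.8]
grip_width: 0.41
grip_force: 40.0
p [585.9  43.3  94.7] shift [ -2.5 -14.6   6.4] turn [-1.8  0.1  0. ] shift after turn [ -2.5 -14.8   5.9] w 35.7 gf 40.0 F [ 0.3 -0.7 -2.8] q [ 0.28 -0.2  -0.37  2.43 -0.49  0.16  0.46] t 20.7
[[ -46.4  -31.  -104. ]
 [  24.9    5.8  -54.8]
 [  50.2   27.2  -10.9]] lowest z 0.09454782112531912
end face [[ 42.8 -14.1 -69.6]
 [ 48.3   4.2 -42. ]
 [ 50.3  21.9 -11.8]] [0.52436894 0.07924205 0.09454782]
z min by comp [0.55692337 0.08328386 0.09454782]
```

```bash
python3 -m handwheel '[[0.03,-0.001,-0.005,0.01,0,0,0],[0.03,-0.001,-0.01,0.02,0,0,0],[0.03,0,-0.01,0.02,0,0,0],[0.03,0,-0.01,0.018,0,0,0],[0.03,0,-0.005,0.011,0,0,0],[0.03,0,0,0,0,0,0],[0.03,0,0,0,0,0,0]]'
cat >> h.py <<'E'
def low(x0,y0):
    im,W=avg("side",2); s=st();R=Rot.from_rotvec(s["tool_rot"]).as_matrix();p=np.array(s["position"])
    L=(W-p)@R*1000;Z=W[...,2]
    f=(L[...,0]>42)&(L[...,0]<54)&(abs(L[...,1]-4)<30)&(L[...,2]>-76)&(L[...,2]<0)&(Z>.002)
    print("end face",np.percentile(L[f],[2,50,98],axis=0).round(1),(W[f].min(0)*1000).round(1), "tilt",np.degrees(np.arccos(-R[2,2])).round(1))
    return im,W
E
python3 - <<'E'
from h import *
to(610,42,10,7,43)
low(.55,.04)
E
```

```text
time: 21.62
position: [0.596, 0.0445, 0.0462]
tool_rot: [1.674, 1.919, 0.739]
ft_force: [0.3, -1.2, -3.1]
grip_width: 0.411
grip_force: 40.0
p [596.   44.5  46.2] shift [ -3.9 -14.6  35.9] turn [-0.4  0.   0.8] shift after turn [ -4.1 -14.8  35.8] w 35.8 gf 40.0 F [ 0.3 -1.2 -3.1] q [ 1.11 -0.08 -1.17  2.41 -1.44  0.1   1.44] t 21.625
end face [[ 42.5 -13.6 -69.8]
 [ 47.7   4.4 -42.2]
 [ 49.   22.  -11.4]] [533.4  80.9  46.3] tilt 42.6h.py:53: RuntimeWarning: Mean of empty slice
  T=[cloud(n) for _ in range(k)]; return np.mean([t[0] for t in T],0).astype(np.uint8),np.nanmean([t[2] for t in T],0)
```

```bash
python3 -m handwheel '[[0.03,0,0.004,0.004,0,0,0],[0.03,0,0.004,0.006,0,0,0],[0.03,0,0.002,0.008,0,0,0],[0.03,0,0,0.01,0,0,0],[0.03,0,0,0.01,0,0,0],[0.03,0,0,0,0,0,0],[0.03,0,0,0,0,0,0]]'
python3 - <<'E' 2>/dev/null
from h import *
to(620,42,10,7,43)
low(.55,.04)
E
```

```text
time: 22.6
position: [0.6074, 0.0453, 0.0482]
tool_rot: [1.674, 1.927, 0.746]
ft_force: [0.4, -0.0, -2.9]
grip_width: 0.407
grip_force: 40.0
p [607.4  45.3  48.2] shift [ -4.9 -17.   36.3] turn [-0.5 -0.6  0.8] shift after turn [ -4.8 -17.2  36.2] w 35.4 gf 40.0 F [ 0.4 -0.  -2.9] q [ 1.33 -0.05 -1.38  2.38 -1.32  0.1   1.35] t 22.6
end face [[ 43.  -16.5 -69.9]
 [ 48.8   4.4 -42.6]
 [ 50.3  21.9 -11.7]] [545.   79.5  48.2] tilt 42.5
```

Joints 3 and 6 are at their limits. I'll untilt a bit, go outward and down, then tilt again.

```bash
python3 -m handwheel '[[0.03,0,0,0,5,0,0],[0.03,0,0,0,5,0,0],[0.03,0,0.01,0.005,0,0,0],[0.03,-0.002,0.01,0.015,0,0,0],[0.03,-0.002,0,0.015,0,0,0],[0.03,0,0,0,0,0,0],[0.03,0,0,0,0,0,0]]'
python3 - <<'E' 2>/dev/null
from h import *
to(620,42,10,7,38)
low(.55,.04)
E
```

```text
time: 23.58
position: [0.6338, 0.0643, 0.0407]
tool_rot: [1.699, 1.99, 0.747]
ft_force: [0.2, 0.3, -2.8]
grip_width: 0.412
grip_force: 40.0
p [633.8  64.3  40.7] shift [-20.6 -32.6  12.1] turn [ 1.7 -3.   1. ] shift after turn [-20.5 -31.8  14.1] w 35.8 gf 40.0 F [ 0.2  0.3 -2.8] q [ 0.8   0.1  -0.91  2.3  -0.03  0.1   0.11] t 23.575
end face [[ 43.4 -15.1 -69.7]
 [ 49.6   4.1 -43.1]
 [ 51.3  21.7 -11.7]] [573.4  95.8  44.3] tilt 39.8
```

Tilting radially runs into joint limits. A tangential tilt with the lid heading near +y keeps joint 6 mid-range, so I raise, level the tool, turn the yaw to about 90° and tilt there.

```bash
python3 -m handwheel '[[0.03,0,0.013,-0.015,0,0,0],[0.03,0,0.025,-0.03,0,0,0],[0.03,0,0.02,-0.025,4,0,0],[0.03,0,0,0,9,0,0],[0.03,0,0,0,9,0,0],[0.03,0,0,0,9,0,0],[0.03,0,0,0,6,0,0],[0.03,0,0,0,0,0,0],[0.03,0,0,0,0,0,0]]'
python3 - <<'E' 2>/dev/null
from h import *
to(550,40,130,90,0)
to(550,40,130,7,0)
E
```

```text
time: 24.8
position: [0.6204, 0.0768, 0.1048]
tool_rot: [1.961, 2.373, 0.244]
ft_force: [-0.5, 0.1, -2.6]
grip_width: 0.408
grip_force: 40.0
p [620.4  76.8 104.8] shift [-20.9 -71.2 -38. ] turn [  9.8   3.3 -78.9] shift after turn [ 70.4 -36.8 -25.2] w 35.5 gf 40.0 F [-0.5  0.1 -2.6] q [ 0.79  0.4  -1.1   1.75  0.35  1.06 -0.21] t 24.8
p [620.4  76.8 104.8] shift [-20.9 -71.2 -38. ] turn [ 8.8 -3.7  3.9] shift after turn [-27.9 -74.4 -25.2] w 35.5 gf 40.0 F [-0.5  0.1 -2.6] q [ 0.79  0.4  -1.1   1.75  0.35  1.06 -0.21] t 24.8
```

```bash
python3 -m handwheel '[[0.03,0,0,0,8.8,-3.7,3.9],[0.03,-0.009,-0.025,-0.01,0,0,0],[0.03,-0.009,-0.025,-0.01,0,0,0],[0.03,-0.01,-0.024,-0.005,0,0,-9],[0.03,0,0,0,0,0,-9],[0.03,0,0,0,0,0,-10],[0.03,0,0,0,0,0,-10],[0.03,0,0,0,0,0,-10],[0.03,0,0,0,0,0,-10],[0.03,0,0,0,0,0,-10],[0.03,0,0,0,0,0,-8],[0.03,0,0,0,0,0,-7]]'
python3 -m handwheel '[[0.03,0,0,0,0,0,0],[0.03,0,0,0,-6,0,0],[0.03,0,0,0,-8,0,0],[0.03,0,0,0,-8,0,0],[0.03,0,0,0,-8,0,0],[0.03,0,0,0,-8,0,0],[0.03,0,0,0,-6,0,0],[0.03,0,0,0,0,0,0],[0.03,0,0,0,0,0,0]]'
python3 - <<'E' 2>/dev/null
from h import *
to(550,40,130,90,44)
E
```

```text
time: 26.3
position: [0.5501, 0.0392, 0.1298]
tool_rot: [-0.005, 3.141, -0.004]
ft_force: [-0.4, 0.1, -1.7]
grip_width: 0.409
grip_force: 40.0
time: 27.42
position: [0.5511, 0.041, 0.1306]
tool_rot: [-0.001, 2.915, 1.172]
ft_force: [0.2, 0.6, -2.4]
grip_width: 0.408
grip_force: 40.0
p [551.1  41.  130.6] shift [ 1.1 -1.2 -0.3] turn [-0.2  0.   0. ] shift after turn [ 1.1 -1.2 -0.3] w 35.5 gf 40.0 F [ 0.2  0.6 -2.4] q [ 1.32  0.81 -1.33  1.73  0.01  1.23  1.63] t 27.425
```

```bash
python3 -m handwheel '[[0.03,0,-0.006,0.012,0,0,0],[0.03,0,-0.008,0.02,0,0,0],[0.03,0,-0.01,0.024,0,0,0],[0.03,0,-0.01,0.024,0,0,0],[0.03,0,-0.008,0.02,0,0,0],[0.03,0,-0.0055,0.014,0,0,0],[0.03,0,0,0,0,0,0],[0.03,0,0,0,0,0,0]]'
python3 - <<'E' 2>/dev/null
from h import *
to(550,86,2,90,44)
im,d,W=cloud("side");cv2.imwrite('pics/s4.png',cv2.convertScaleAbs(cv2.resize(im[60:280,150:400],None,fx=3,fy=2.7),alpha=1.6))
E
```

```text
time: 28.42
position: [0.5518, 0.0852, 0.0154]
tool_rot: [-0.0, 2.913, 1.175]
ft_force: [-0.9, 0.0, -2.3]
grip_width: 0.407
grip_force: 40.0
p [551.8  85.2  15.4] shift [ 1.8 -8.7 10.2] turn [-0.1  0.   0. ] shift after turn [ 1.8 -8.7 10.2] w 35.4 gf 40.0 F [-0.9  0.  -2.3] q [ 1.2   0.92 -1.21  1.83  0.09  1.02  1.65] t 28.425
```

View pics/s4.png

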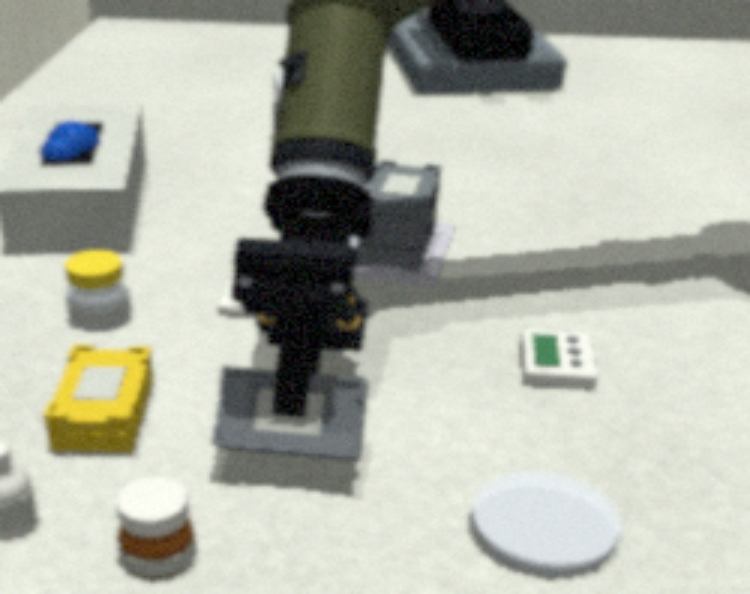

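The lid faces the camera and the box is centred at (290,415), just above the bench. I lower it to contact.

```bash
python3 -m handwheel '[[0.03,0,-0.003,0.003,0,0,0],[0.03,0,-0.003,0.003,0,0,0],[0.03,0,-0.0015,0.0015,0,0,0],[0.03,0,-0.0007,0.0007,0,0,0],[0.03,0,0,0,0,0,0],[0.03,0,0,0,0,0,0]]'
```

```text
time: 29.22
position: [0.5512, 0.0851, 0.0032]
tool_rot: [-0.0, -2.913, -1.175]
ft_force: [0.1, -0.1, -3.4]
grip_width: 0.41
grip_force: 40.0
```

```bash
python3 -m handwheel '[[0.03,0,-0.0007,0.0007,0,0,0],[0.03,0,0,0,0,0,0],[0.037,0,0,0,0,0,0],[0.04,0,0,0,0,0,0],[0.043,0,0,0,0,0,0],[0.046,0,0,0,0,0,0],[0.046,0,0,0,0,0,0]]' 10
python3 - <<'E' 2>/dev/null
from h import *
to(550,86,2,90,44); low(.55,.04)
E
```

```text
time: 30.1
position: [0.5512, 0.0851, 0.0022]
tool_rot: [-0.0, -2.913, -1.176]
ft_force: [0.5, 0.1, -1.8]
grip_width: 0.524
grip_force: 0.4
p [551.2  85.1   2.2] shift [1.2 0.6 0.8] turn [-0. -0. -0.] shift after turn [1.2 0.6 0.8] w 45.6 gf 0.4 F [ 0.5  0.1 -1.8] q [ 1.2   0.93 -1.19  1.83  0.1   1.    1.66] t 30.1
end face [[ 42.2 -11.6 -70.8]
 [ 45.9  14.8 -40.4]
 [ 47.8  22.4 -11.3]] [503.3  34.2   4. ] tilt 44.0
```

Force is 0.4 N, so the box is leaning on the lower finger. I withdraw back and up.

```bash
python3 -m handwheel '[[0.046,0,-0.0015,-0.005,0,0,0],[0.046,0,-0.002,-0.006,0,0,0],[0.046,0,-0.002,-0.006,0,0,0],[0.046,0,-0.002,-0.006,0,0,0],[0.046,0,-0.002,-0.006,0,0,0],[0.046,0,-0.001,-0.006,0,0,0],[0.046,0,0,-0.006,0,0,0],[0.046,0,0,-0.01,0,0,0],[0.046,0,0,-0.02,0,0,0],[0.046,0,0,-0.03,0,0,0],[0.046,0,0,-0.03,0,0,0],[0.046,0,0,0,0,0,0]]'
python3 - <<'E' 2>/dev/null
from h import *
to(550,40,110,90,0)
im,d,W=cloud("side");cv2.imwrite('pics/s5.png',cv2.convertScaleAbs(cv2.resize(im[60:280,150:400],None,fx=3,fy=2.7),alpha=1.6));np.savez("last.npz",im=im,W=W)
P=W[(abs(W[...,0]-.55)<.08)&(abs(W[...,1]-.04)<.08)&(W[...,2]>.03)&(W[...,2]<.045)]*1000;print(len(P),cv2.minAreaRect(P[:,:2].astype(np.float32)),np.percentile(P[:,2],[5,50,95]))
E
```

```text
time: 31.7
position: [0.5529, -0.0154, 0.0906]
tool_rot: [0.003, 2.911, 1.173]
ft_force: [-1.0, -0.5, 0.4]
grip_width: 0.527
grip_force: 0.0
p [552.9 -15.4  90.6] shift [ 3.1 53.4 24.4] turn [43.9  0.2 -0.1] shift after turn [  2.9  55.4 -19.4] w 45.8 gf 0.0 F [-1.  -0.5  0.4] q [ 1.33  0.87 -1.26  1.69  0.06  1.25  1.71] t 31.7
927 ((552.3819580078125, 37.21586227416992), (98.15386199951172, 63.570072174072266), 0.026773933321237564) [32.76901082 35.82372009 39.23710187]
```

View pics/s5.png

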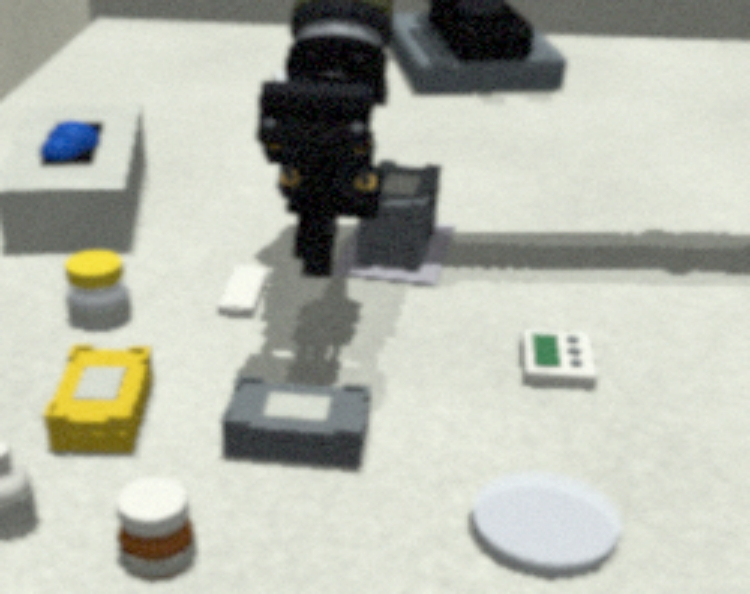

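The box lies flat, lid up, at (297,420) in the crop. I level the tool, open and re-grasp it by its sides.

```bash
python3 -m handwheel '[[0.087,0,0.014,-0.014,6,0,0],[0.087,0,0,0,8,0,0],[0.087,0,0,0,8,0,0],[0.087,0,0,0,8,0,0],[0.087,0,0,0,8,0,0],[0.087,0,0,0,6,0,0],[0.087,0,0.02,0,0,0,0],[0.087,0,0.03,0,0,0,0],[0.087,0,0,0,0,0,0],[0.087,0,0,0,0,0,0]]' 30
python3 - <<'E' 2>/dev/null
from h import *
im,W=avg("side",3)
P=W[(abs(W[...,0]-.55)<.08)&(abs(W[...,1]-.04)<.08)&(W[...,2]>.0335)&(W[...,2]<.045)]*1000;print(len(P),cv2.minAreaRect(P[:,:2].astype(np.float32)),np.percentile(P[:,2],[5,50,95]))
to(552.4,38.5,-28,90)
E
```

```text
time: 33.0
position: [0.5507, 0.0362, 0.108]
tool_rot: [-0.001, -3.139, -0.0]
ft_force: [-0.1, -1.3, 0.2]
grip_width: 0.997
grip_force: 0.0
867 ((552.363037109375, 36.94197082519531), (62.03510284423828, 98.06205749511719), 89.838623046875) [34.81869925 35.84485285 39.60296911]
p [551.1  35.5 108.4] shift [ -1.5   3.  136.4] turn [-0.  -0.1 -0.1] shift after turn [ -1.3   3.  136.4] w 87.1 gf 0.0 F [ 0.   0.4 -0.8] q [ 0.88  0.39 -1.19  1.76  0.38  1.25  1.16] t 33.15
```

```bash
python3 -m handwheel '[[0.087,-0.0013,0.0012,0.03,0,0,0],[0.087,0,0,0.04,0,0,0],[0.087,0,0,0.035,0,0,0],[0.087,0,0,0.02,0,0,0],[0.087,0,0,0.0105,0,0,0],[0.087,0,0,0,0,0,0],[0.087,0,0,0,0,0,0],[0.06,0,0,0,0,0,0],[0.05,0,0,0,0,0,0],[0.05,0,0,0,0,0,0],[0.05,0,0,0,0,0,0],[0.05,0,0,0,0,0,0]]' 30
python3 - <<'E' 2>/dev/null
from h import *
to(552.4,38.5,-28,90)
E
```

```text
time: 34.65
position: [0.5526, 0.0374, -0.0264]
tool_rot: [-0.0, -3.141, 0.003]
ft_force: [-1.2, -1.3, 2.3]
grip_width: 0.688
grip_force: 30.0
p [552.6  37.4 -26.4] shift [0.2 1.1 1.6] turn [-0.1 -0.  -0. ] shift after turn [0.2 1.1 1.6] w 59.9 gf 30.0 F [-1.2 -1.3  2.3] q [ 0.74  0.56 -1.04  1.88  0.56  1.03  1.03] t 34.65
```

```bash
python3 -m handwheel '[[0.05,0,0,-0.02,0,0,0],[0.05,0,0,-0.04,0,0,0],[0.05,0,0,-0.045,0,0,0],[0.05,0,0,-0.035,0,0,0],[0.05,0,0,0,0,0,8],[0.05,0,0,0,0,0,10],[0.05,0,0,0,0,0,10],[0.05,0,0,0,0,0,10],[0.05,0,0,0,0,0,10],[0.05,0,0,0,0,0,10],[0.05,0,0,0,0,0,10],[0.05,0,0,0,0,0,10]]'
python3 -m handwheel '[[0.05,0,0,0,0,0,10],[0.05,0,0,0,0,0,8],[0.05,0,0,0,0,0,0],[0.05,0,0,0,0,0,0]]'
python3 - <<'E' 2>/dev/null
from h import *
to(505,-296,112,-6.2)
E
```

```text
time: 36.15
position: [0.5521, 0.0392, 0.1141]
tool_rot: [-1.982, -2.437, 0.0]
ft_force: [0.5, -0.6, -2.2]
grip_width: 0.688
grip_force: 30.0
time: 36.65
position: [0.5523, 0.0386, 0.1137]
tool_rot: [2.331, 2.106, -0.001]
ft_force: [0.1, 0.3, -1.6]
grip_width: 0.689
grip_force: 30.0
p [552.3  38.6 113.7] shift [-337.7  -13.1    1.9] turn [-0.   0.   0.4] shift after turn [-337.8  -10.9    1.7] w 60.0 gf 30.0 F [ 0.1  0.3 -1.6] q [ 0.65  0.27 -0.88  1.76  0.22  1.22 -0.39] t 36.65
```

```bash
python3 -m handwheel '[[0.05,-0.025,-0.001,0,0,0,0.4],[0.05,-0.05,-0.002,0,0,0,0],[0.05,-0.055,-0.002,0,0,0,0],[0.05,-0.055,-0.002,0,0,0,0],[0.05,-0.055,-0.002,0,0,0,0],[0.05,-0.055,-0.001,0,0,0,0],[0.05,-0.03,-0.001,0,0,0,0],[0.05,-0.013,0,0,0,0,0],[0.05,0,0,0,0,0,0],[0.05,0,0,0,0,0,0],[0.05,0,0,0,0,0,0]]'
python3 - <<'E' 2>/dev/null
from h import *
im,W=avg("side");ext(W,505.4,-293.7,45,77,-6.2,"flat");ext(W,505.4,-293.7,140,175,-6.2,"held")
to(505,-296,112,-6.2)
E
```

```text
time: 38.02
position: [0.5048, -0.2946, 0.1139]
tool_rot: [2.338, 2.098, -0.001]
ft_force: [-0.5, 0.7, -3.3]
grip_width: 0.687
grip_force: 30.0
flat lid v [-47.2  49.3] face v 47.3 111 near-half lid u [-30.    0.4  29.1] face u [-30.   -0.4  27.8]
held lid v [-45.3  51. ] face v 49.2 151 near-half lid u [-29.9  -0.2  29.5] face u [-29.6  -1.   28.1]
p [ 504.4 -295.7  113.8] shift [-0.2  0.6  1.8] turn [-0.   0.1 -0.1] shift after turn [-0.2  0.6  1.8] w 59.9 gf 30.0 F [-0.3  0.2 -3. ] q [ 1.07  0.3  -0.69  1.69  0.2   1.22  0.22] t 38.175
```

```bash
python3 -m handwheel '[[0.05,-0.0015,0,0.01,0,0,0],[0.05,0,0,0.02,0,0,0],[0.05,0,0,0.014,0,0,0],[0.05,0,0,0.005,0,0,0],[0.05,0,0,0,0,0,0],[0.05,0,0,0,0,0,0],[0.05,0,0,0,0,0,0]]'
python3 - <<'E' 2>/dev/null
from h import *
im,W=avg("side");ext(W,505.4,-293.7,45,77,-6.2,"flat");ext(W,505.4,-293.7,93,127,-6.2,"held")
to(505,-296,50.6,-6.2)
E
```

```text
time: 39.05
position: [0.5044, -0.2983, 0.0653]
tool_rot: [2.341, 2.093, -0.001]
ft_force: [-0.7, -0.7, -2.3]
grip_width: 0.685
grip_force: 30.0
flat lid v [10.1 48.7] face v 47.4 112 near-half lid u [-30.   -2.3  28.8] face u [-29.9  -1.7  27.6]
held lid v [-50.   47.3] face v 46.0 135 near-half lid u [-29.9   0.4  29.5] face u [-29.2  -0.2  29.7]
p [ 504.1 -298.2   65.1] shift [ 2.3  0.7 14.5] turn [ 0.   0.1 -0.2] shift after turn [ 2.3  0.7 14.5] w 59.3 gf 30.0 F [ 0.6 -0.4 -2.8] q [ 1.06  0.35 -0.68  1.74  0.24  1.14  0.2 ] t 39.2
```

```bash
python3 -m handwheel '[[0.05,0.0014,-0.0004,0.003,0,0,0],[0.05,0,0,0.003,0,0,0],[0.05,0,0,0.003,0,0,0],[0.05,0,0,0.002,0,0,0],[0.05,0,0,0.0015,0,0,0],[0.05,0,0,0.001,0,0,0],[0.05,0,0,0.0005,0,0,0],[0.05,0,0,0,0,0,0]]'
python3 - <<'E' 2>/dev/null
from h import *
im,W=avg("side")
q=(abs(W[...,0]-.505)<.025)&(abs(W[...,1]+.294)<.045)&(W[...,2]>.09)&(W[...,2]<.125);print(np.nanpercentile(W[q][:,2],[25,50,75]))
ext(W,505.4,-293.7,81,113,-6.2,"held");ext(W,505.4,-293.7,45,77,-6.2,"flat")
to(505,-296,50.6,-6.2)
E
```

```text
time: 40.2
position: [0.5037, -0.2967, 0.0508]
tool_rot: [2.342, 2.094, -0.002]
ft_force: [-0.0, 0.9, -2.9]
grip_width: 0.688
grip_force: 30.0
[0.1122065  0.11245675 0.11280157]
held lid v [-47.5  48.6] face v 47.3 116 near-half lid u [-30.7  -0.7  28.8] face u [-30.2  -0.8  28.9]
flat lid v [40.1 49.5] face v 47.4 109 near-half lid u [-30.   -9.4  24.7] face u [-29.9  -1.5  27.3]
p [ 503.7 -296.7   50.8] shift [0.8 1.2 0.2] turn [-0.   0.1 -0.2] shift after turn [0.8 1.2 0.2] w 60.0 gf 30.0 F [-1.3  0.4 -2.7] q [ 1.05  0.36 -0.67  1.76  0.25  1.11  0.19] t 40.35
```

Lid at 112.5 mm against 76.4 mm below, a step of 36 mm, so it is nested. I release, go up and check.

```bash
python3 -m handwheel '[[0.062,0,0,0,0,0,0],[0.064,0,0,0,0,0,0],[0.075,0,0,0,0,0,0],[0.087,0,0,0,0,0,0],[0.087,0,0,0,0,0,0],[0.087,0,0,-0.02,0,0,0],[0.087,0,0,-0.05,0,0,0],[0.087,0,0,-0.05,0,0,0],[0.087,0,0,0,0,0,0],[0.087,0,0,0,0,0,0]]'
python3 - <<'E' 2>/dev/null
from h import *
im,W=avg("side")
q=(abs(W[...,0]-.505)<.025)&(abs(W[...,1]+.294)<.045)&(W[...,2]>.09)&(W[...,2]<.125);print(np.nanpercentile(W[q][:,2],[5,50,95]))
for lo,n in((81,"upright"),(45,"flat"),(9,"base")): ext(W,505.4,-293.7,lo,lo+32,-6.2,n)
P=W[(abs(W[...,0]-.505)<.05)&(abs(W[...,1]+.294)<.065)&(W[...,2]>.108)&(W[...,2]<.125)]*1000;print(cv2.minAreaRect(P[:,:2].astype(np.float32)))
to(505,-296,50.6,-6.2)
cv2.imwrite('pics/s6.png',cv2.convertScaleAbs(cv2.resize(im[40:190,210:370],None,fx=4,fy=4,interpolation=2),alpha=1.6))
E
```

```text
time: 41.6
position: [0.5037, -0.2966, 0.1714]
tool_rot: [2.341, 2.093, -0.002]
ft_force: [-0.6, 0.5, -1.3]
grip_width: 0.999
grip_force: 0.0
[0.11149765 0.11231807 0.11334882]
upright lid v [-47.9  48.6] face v 47.5 114 near-half lid u [-30.6  -1.8  29.1] face u [-30.2  -0.9  28.8]
flat lid v [40.6 49.4] face v 47.5 111 near-half lid u [-29.9  -4.1  28. ] face u [-29.8  -0.4  27.4]
base lid v [40.2 49.2] face v 47.7 104 near-half lid u [-30.1  -8.5  20.1] face u [-30.   -1.8  28.9]
((504.50408935546875, -293.90948486328125), (98.89213562011719, 60.126220703125), 83.16851806640625)
p [ 502.9 -296.2  169.5] shift [  0.4   2.4 118.9] turn [-0.1 -0.  -0.2] shift after turn [  0.4   2.1 118.9] w 86.9 gf 0.0 F [-0.8 -0.3 -0.1] q [ 1.09  0.26 -0.7   1.62  0.17  1.33  0.25] t 41.75
```

View pics/s6.png

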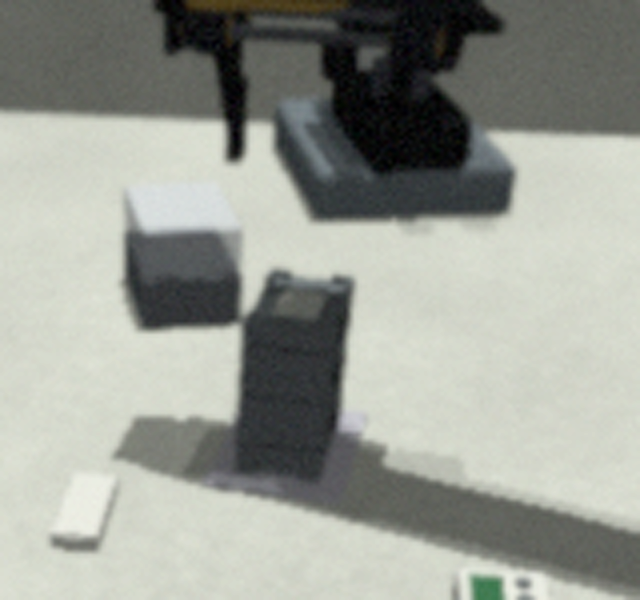

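The three boxes stand as one square column on the plate at (295,380) in the crop, with the gripper clear above it.

```bash
python3 -c "
from bench import ctrl
print(ctrl.close_job())"
```

```text
the job is handed in; nothing more can be done
None
```

I handed the job in at about 42 s: the last camera check showed all three boxes nested lid up on the base plate, squared and 36 mm apart, with the gripper clear; no verdict came back from the judge.

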